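Sort spacer bars by length in gauge trays

ROBOT

A 6-joint arm with a two-finger parallel gripper is mounted at the origin on a cart in front of the work surface, level with it; the furniture and walls round the work are solid. World frame = base frame: x ahead of the robot, y to its left, z up, the work surface at z = 0. Lengths are in mm, angles in rad, forces in N, time in s.
With the tool pointing down it reaches from about 275 to 1000 mm from the base axis. Payload 8.4 kg.
Tool frame: the origin (TCP) lies between the finger pads; the fingertips stand 22 mm ahead of it and the grasp point (between the pads) lies 3 mm ahead of it; z points along the fingers, y is the line along which they close (so a half turn about z gives the same grasp; the last joint's range is limited). The gripper opens to 85 mm and grips with 20 to 120 N. Pads are 22 mm wide; open, the fingers measure 114 mm over their backs; the gripper's body (76 mm by 85 mm) begins 54 mm behind the grasp point. The pads swing forward as they close: fully open they stand 13 mm farther back than shut.
Start: joints at [1.134, 0.353, 1.633, -0, 1.155, -0.002], TCP at [263.267, 566.85, 253.281] pointing down, gripper open.
Joint ranges: [-2.63, 2.63], [-0.92, 2.1], [0.06, 2.66], [-1.3, 4.44], [0, 2.69], [-3.02, 3.02]. Speed limits (rad/s): [2.22, 2.22, 2.79, 3.14, 3.14, 3.14].

INTERFACE

Orientations are given as [roll, pitch, yaw] about the fixed x, y, z axes, in that order (R = Rz(yaw) Ry(pitch) Rx(roll)).
In Python, from rig import r, grab_frame gives the robot as it stands.
- The arm moves only by the shell command python3 -m inch 'ROWS' [FORCE]. ROWS is JSON, a list of rows, each a list of 7 numbers: the turn, a rotation vector about the tool's x, y, z as a fraction of full scale, then the shift along the tool's x, y, z as a fraction of full scale, then the closure, from 0 (fully open) to 1 (shut). In form: [[rx, ry, rz, dx, dy, dz, fingers], ...]. A call has 1 to 8 rows; each row shifts and turns the commanded pose from where the row before left it, along the tool's axes as they then stand; what a row does not reach is not made up. Full scale, the value 1, is 2.5 cm for a shift and pi rad for a turn. A row lasts 1/12 s, in which the tool goes at most 41.7 mm and 7.16 degrees, less where a joint would pass 70% of its speed; a pose out of reach is approached as far as the arm can. A call with a number of a shift or a turn outside -1 to 1 is refused whole. A call with a gripper value outside its range is refused whole. The fingers move at their own pace and stop on an object; FORCE is the grip in N (left out, the last holds). Time passes only in rows, so rows that do not move let the fingers close. It gives the time, the measured TCP pose, the force, the opening and the grip force at its end, in the units of the state.
- r.sense(): the state, without advancing time (a new reading comes with each control period).
- grab_frame(name): name is "scene" or "top" or "wrist"; returns a dict with "pixels" (400x640x3 uint8, red, green, blue), "z_map" (400x640 float32, mm along the optical axis (not along the pixel's ray), 0 where there is no reading), "vertical_fov" (degrees; the focal length in pixels is half the picture's height over the tangent of half this angle, whatever the lens; pixels are square), "cx", "cy" (the principal point, pixels), "cam_to_world" (4x4, takes a point from camera to world coordinates). Camera axes: x right, y down, z forward; pixel columns grow to the right and rows downward; lengths in mm; the calibration is good to about 2 mm. The wrist camera is an equidistant fisheye: a pixel r from the principal point sees the ray r / f radians off the axis. A picture is of the moment at which its call begins.
- r.sign_off(): hands the job in; it is judged then, once.
The state is a dict: "clock": time; "qpos": joint angles; "qvel": joint speeds; "joint_efforts": joint torques, N m; "eef_pos": TCP position; "tcp_rot": TCP orientation; "contact_force": force on the tool from outside, world axes, zero at the start; "wrist_torque": the same for the moment, N m; "opening": opening from 0.0 (shut) to 1.0 (fully open); "grasp_force": force on a finger pad.
Only numpy, scipy, OpenCV 4.12 (cv2) and the standard library are available. Lean on these libraries where they do the work, as an engineer would, in place of code of your own. Each camera call takes 0.05 s, during which the arm holds its last target. There are 200 camera calls.

TASK

Sort the two square steel spacer bars into the two grey gauge trays by length: the short bar goes into the short tray, the long bar into the long tray. Lay each bar flat on its tray's floor, between the two end walls and in line with the slot, and let go of it.

Things in the scene. Friction and masses are not known exactly. Their poses are not given: they have to be found in the camera images.
- short_bar_mid (a point): Loose bare dark steel spacer bar of square section 16 x 16 mm, 50 mm long, about 100 g, lying flat on the desk (its top 16 mm above it). The point is the bar's centre, half-way up; x runs along the bar's length, z up. Either way round is the same. Starts to the right of the trays.
- long_bar_mid (a point): Loose bare dark steel spacer bar of square section 16 x 16 mm, 100 mm long, about 200 g, lying flat on the desk (its top 16 mm above it). The point is the bar's centre, half-way up; x runs along the bar's length, z up. Either way round is the same. Starts to the right of the trays.
- short_tray_floor (a point): Shorter of two grey metal gauge trays fixed to the desk (they may change places): 6 mm floor plate, an upright end wall (22 mm above the floor, 12 mm thick) at each end, a 4 mm lip along each side. The slot is 74 mm long between the end walls, 70 mm wide. The point: slot's middle, on the floor's upper face, 6 mm above the desk; x along the slot, z up. For the 50 mm bar.
- long_tray_floor (a point): Longer of two grey metal gauge trays fixed to the desk (they may change places): 6 mm floor plate, an upright end wall (22 mm above the floor, 12 mm thick) at each end, a 4 mm lip along each side. The slot is 124 mm long between the end walls, 70 mm wide. The point: slot's middle, on the floor's upper face, 6 mm above the desk; x along the slot, z up. For the 100 mm bar.

How it is judged:
By the outcome, as a careful person would: the job done as asked, in the order asked, and still so for the second after the job is handed in, with the robot touching nothing.
It also fails if it takes over 58 s, if anything falls off the work surface, if the arm or the gripper's body presses on something with over 40 N, if the wrist force passes 120 N, or if a joint passes its speed limit or range.

## Working session

There is one attempt and no reset: what is moved stays moved. The work goes in short steps, Python scripts to look and compute and a shell command to move; the robot and the scene stay as the last step left them, time stands still between calls to the robot, and variables do not carry over. Pictures are saved under pics/ and viewed, at most 10 in all, crops included, and the job is handed in when it is done.

```bash
mkdir -p pics; ls; python3 - <<'E'
from rig import r, grab_frame
import cv2
for n in("scene","top"):
    f=grab_frame(n); cv2.imwrite(f"pics/{n}0.png",f["pixels"][:,:,::-1])
    import pickle; pickle.dump(f,open(f"{n}0.pkl","wb"))
print(r.sense())
E
```

```text
pics
{'clock': 0.1, 'qpos': array([ 1.13360248e+00,  3.53549519e-01,  1.63404969e+00,  2.75614390e-05,
        1.15520164e+00, -2.42164874e-03]), 'qvel': array([-8.60770384e-04, -2.01141002e-03, -8.71126236e-04, -8.51033735e-06,
       -1.83612111e-03,  1.15892125e-03]), 'joint_efforts': array([ 2.36015949e-04, -6.06365991e+01, -3.42817891e+01,  7.09430697e-05,
        4.06204621e-03,  6.04225397e-05]), 'eef_pos': array([263.09068695, 566.49493806, 252.65939196]), 'tcp_rot': array([-3.14038451e+00, -2.81276135e-05,  2.70680930e+00]), 'contact_force': array([ 0.28046593,  0.56268464, -0.19068775]), 'wrist_torque': array([-0.03095348,  0.01597371, -0.02094021]), 'grasp_force': 0.0, 'opening': 1.0025385689379425}
```

View pics/top0.png

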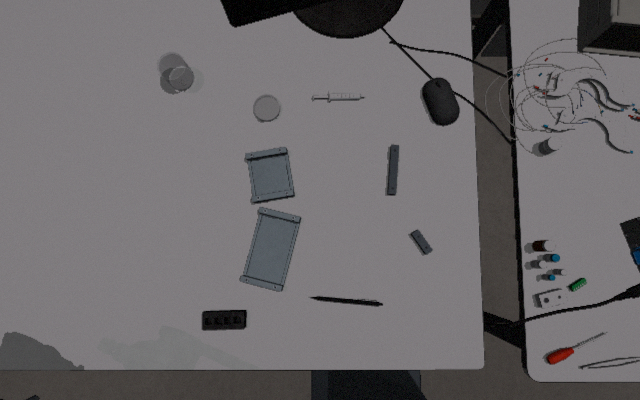

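View pics/scene0.png

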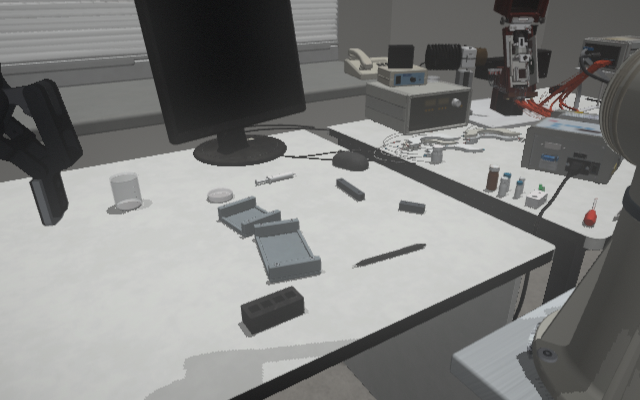

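The top view shows the short tray near (270,175), the long tray near (271,249), the long bar near (392,170) and the short bar near (420,242). I'll enlarge that area next.

```bash
python3 - <<'E'
import pickle,cv2
f=pickle.load(open("top0.pkl","rb"))
c=f["pixels"][130:300,230:450,::-1]
cv2.imwrite("pics/crop.png",cv2.convertScaleAbs(cv2.resize(c,None,fx=3.5,fy=3.5,interpolation=cv2.INTER_CUBIC),alpha=1.5))
print(f["cam_to_world"].round(3),f["vertical_fov"],f["cx"],f["cy"])
E
```

```text
[[-5.00000e-03 -9.94000e-01  1.10000e-01  4.44518e+02]
 [-1.00000e+00  6.00000e-03  8.00000e-03  1.04044e+02]
 [-8.00000e-03 -1.10000e-01 -9.94000e-01  9.16378e+02]
 [ 0.00000e+00  0.00000e+00  0.00000e+00  1.00000e+00]] 46.73521320584788 328.68769077746094 205.25039440106482
```

View pics/crop.png

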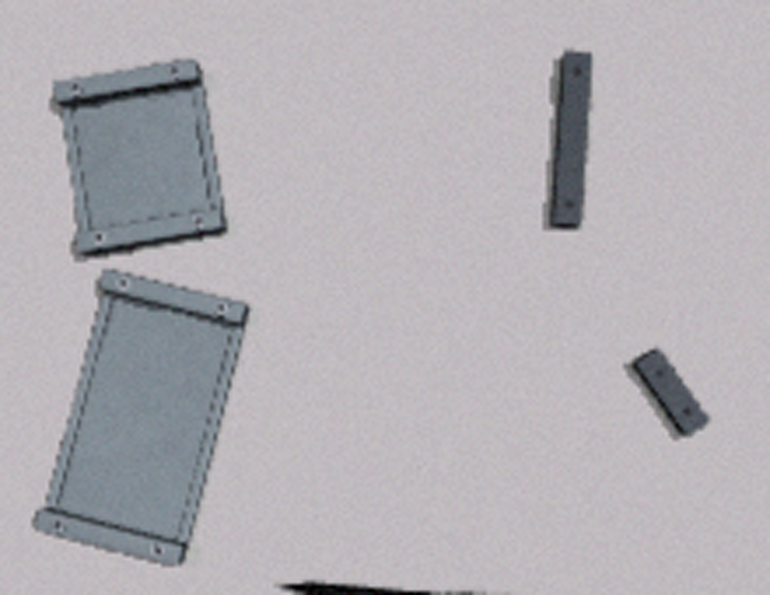

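The crop shows the screw holes clearly: long bar (577,70)/(569,205), short bar (660,373)/(686,411), and four on each tray's wall tops. I'll turn those into positions.

```bash
cat > h.py <<'E'
import numpy as np
def px2w(f,u,v,z):
    F=200/np.tan(np.radians(f["vertical_fov"]/2)); T=f["cam_to_world"]
    d=T[:3,:3]@[(u-f["cx"])/F,(v-f["cy"])/F,1]; return T[:3,3]+d*(z-T[2,3])/d[2]
E
python3 - <<'E'
import pickle,numpy as np
from h import *
f=pickle.load(open("top0.pkl","rb"))
P=lambda u,v,z:px2w(f,230+(u+.5)/3.5-.5,130+(v+.5)/3.5-.5,z)
def rep(n,a,b):
    d=a-b; print(n,((a+b)/2).round(1),"len",np.linalg.norm(d).round(1),"axis deg",np.degrees(np.arctan2(d[1],d[0])).round(1))
rep("long",P(577,70,16),P(569,205,16))
rep("short",P(660,373,16),P(686,411,16))
m=lambda a,b:(P(*a,28)+P(*b,28))/2
rep("stray",m((77,90),(181,70)),m((199,221),(99,237)))
rep("ltray",m((124,283),(222,308)),m((158,551),(60,526)))
print("deg tool yaw",np.degrees(2.7068))
E
```

```text
long [615.6 -17.   16. ] len 77.4 axis deg -4.5
short [472.2 -69.3  16. ] len 25.2 axis deg 33.2
stray [605.4 226.1  28. ] len 85.0 axis deg 8.1
ltray [460.2 223.6  28. ] len 136.4 axis deg -14.4
deg tool yaw 155.08821598601122
```

```bash
cat > go.py <<'E'
import sys,numpy as np
from rig import r
from scipy.spatial.transform import Rotation as R
# usage: go.py x y z yaw_deg -> total shift (tool frame now, full-scale units) and rz to level target
x,y,z,yaw=map(float,sys.argv[1:5]); s=r.sense(); A=R.from_euler("xyz",s["tcp_rot"])
print("t",s["clock"],"pos",s["eef_pos"].round(1),"rpy",np.degrees(s["tcp_rot"]).round(2),"F",s["contact_force"].round(1),"open",s["opening"])
print("shift units",(A.inv().apply(np.array([x,y,z])-s["eef_pos"])/25).round(3))
print("turn units",((A.inv()*R.from_euler("xyz",[180,0,yaw],degrees=True)).as_rotvec()/np.pi).round(4))
E
python3 go.py 472.2 -69.3 150 33.2
```

```text
t 0.1 pos [263.1 566.5 252.7] rpy [-179.93   -0.    155.09] F [ 0.3  0.6 -0.2] open 1.0025385689379425
shift units [-18.299 -19.537   4.129]
turn units [-2.000e-04  4.000e-04  6.772e-01]
```

```bash
python3 -m inch '[[0,0,0,-0.65,-0.7,0.15,0],[0,0,0,-0.65,-0.7,0.15,0],[0,0,0,-0.65,-0.7,0.15,0],[0,0,0,-0.65,-0.7,0.15,0],[0,0,0,-0.65,-0.7,0.15,0],[0,0,0,-0.65,-0.7,0.15,0],[0,0,0,-0.65,-0.7,0.15,0],[0,0,0,-0.65,-0.7,0.15,0]]' 40
python3 -m inch '[[0,0,0,-0.65,-0.7,0.15,0],[0,0,0,-0.65,-0.7,0.15,0],[0,0,0,-0.65,-0.7,0.15,0],[0,0,0,-0.65,-0.7,0.15,0],[0,0,0,-0.65,-0.7,0.15,0],[0,0,0,-0.65,-0.7,0.15,0],[0,0,0,-0.65,-0.7,0.15,0],[0,0,0,-0.65,-0.7,0.15,0]]'
python3 -m inch '[[0,0,0,-0.65,-0.7,0.15,0],[0,0,0,-0.65,-0.7,0.15,0],[0,0,0,-0.65,-0.7,0.15,0],[0,0,0,-0.65,-0.7,0.15,0],[0,0,0,-0.65,-0.7,0.15,0],[0,0,0,-0.65,-0.7,0.15,0],[0,0,0,-0.65,-0.7,0.15,0],[0,0,0,-0.65,-0.7,0.15,0]]'
python3 -m inch '[[0,0,0.037,-0.1,-0.1,0,0],[0,0,0.037,0,0,0,0],[0,0,0.037,0,0,0,0],[0,0,0.037,0,0,0,0],[0,0,0.037,0,0,0,0],[0,0,0.037,0,0,0,0],[0,0,0.037,0,0,0,0],[0,0,0.037,0,0,0,0]]'
python3 go.py 472.2 -69.3 150 33.2
```

```text
clock: 0.77
eef_pos: [322.2, 383.8, 222.8]
tcp_rot: [-3.141, -0.0, 2.707]
contact_force: [0.4, -0.1, -0.4]
opening: 0.999
grasp_force: 0.0
clock: 1.43
eef_pos: [381.1, 202.2, 193.0]
tcp_rot: [-3.141, -0.0, 2.707]
contact_force: [0.3, -0.4, 0.3]
opening: 0.998
grasp_force: 0.0
clock: 2.1
eef_pos: [440.1, 20.5, 163.0]
tcp_rot: [-3.141, -0.0, 2.707]
contact_force: [0.3, 0.8, 0.1]
opening: 0.997
grasp_force: 0.0
clock: 2.77
eef_pos: [441.0, 18.3, 163.1]
tcp_rot: [-3.141, -0.0, 1.771]
contact_force: [-0.4, 0.0, 0.6]
opening: 1.002
grasp_force: 0.0
t 2.7667 pos [441.   18.3 163.1] rpy [-179.97   -0.    101.48] F [-0.4  0.   0.6] open 1.0022400682913053
shift units [-3.681  0.524  0.523]
turn units [-2.000e-04  1.000e-04  3.793e-01]
```

```bash
python3 -m inch '[[0,0,0,-0.92,0.13,0.13,0],[0,0,0,-0.92,0.13,0.13,0],[0,0,0,-0.92,0.13,0.13,0],[0,0,0,-0.92,0.13,0.13,0],[0,0,0.038,0,0,0,0],[0,0,0.038,0,0,0,0],[0,0,0.038,0,0,0,0],[0,0,0.038,0,0,0,0]]'
python3 -m inch '[[0,0,0.038,0,0,0,0],[0,0,0.038,0,0,0,0],[0,0,0.038,0,0,0,0],[0,0,0.038,0,0,0,0],[0,0,0.038,0,0,0,0],[0,0,0.038,0,0,0,0],[0,0,0,0,0,0,0],[0,0,0,0,0,0,0]]'
python3 go.py 472.2 -69.3 25 33.2
python3 - <<'E'
from rig import r,grab_frame
import cv2,pickle
f=grab_frame("wrist"); pickle.dump(f,open("w1.pkl","wb")); cv2.imwrite("pics/w1.png",f["pixels"][:,:,::-1])
E
```

```text
clock: 3.43
eef_pos: [472.6, -69.3, 150.0]
tcp_rot: [-3.141, 0.0, 1.293]
contact_force: [-0.6, 0.5, -0.1]
opening: 1.001
grasp_force: 0.0
clock: 4.1
eef_pos: [472.6, -69.0, 150.1]
tcp_rot: [-3.141, 0.0, 0.587]
contact_force: [0.0, 0.1, 0.4]
opening: 0.995
grasp_force: 0.0
t 4.1 pos [472.6 -69.  150.1] rpy [-1.7998e+02  2.0000e-02  3.3620e+01] F [0.  0.1 0.4] open 0.9951955730166228
shift units [-0.019  0.     5.005]
turn units [-0.0001  0.0001  0.0024]
```

View pics/w1.png

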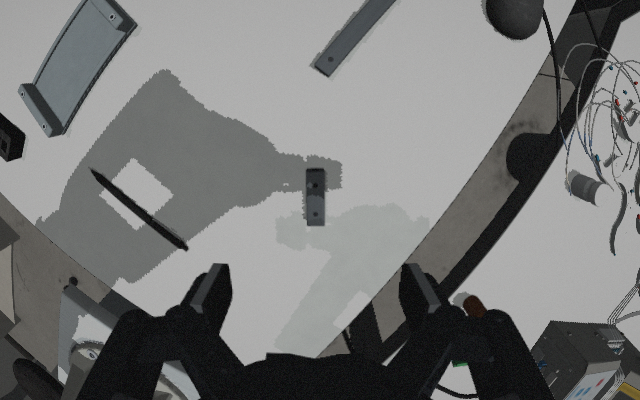

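The wrist view shows the short bar upright in the picture, aligned with the fingers, with holes at about (316,185) and (316,214).

```bash
cat >> h.py <<'E'
def fe2w(f,u,v,z):
    F=200/np.tan(np.radians(f["vertical_fov"]/2)); T=f["cam_to_world"]
    a,b=u-f["cx"],v-f["cy"]; q=np.hypot(a,b); t=q/F
    d=T[:3,:3]@[np.sin(t)*a/q,np.sin(t)*b/q,np.cos(t)]; return T[:3,3]+d*(z-T[2,3])/d[2]
E
python3 - <<'E'
import pickle,numpy as np
from h import *
f=pickle.load(open("w1.pkl","rb"))
a,b=fe2w(f,315.5,185,16),fe2w(f,316,214,16); d=a-b
print((a+b)/2,np.linalg.norm(d),np.degrees(np.arctan2(d[1],d[0])))
E
```

```text
[472.90978561 -68.85671227  16.        ] 26.34243760772941 34.61144872313243
```

```bash
python3 -m inch '[[0,0,0,0,0,0.9,0],[0,0,0,0,0,0.9,0],[0,0,0,0,0,0.9,0],[0,0,0,0,0,0.9,0],[0,0,0,0,0,0.8,0],[0,0,0,0,0,0.6,0],[0,0,0,0,0,0,0],[0,0,0,0,0,0,1]]' 40
python3 -m inch '[[0,0,0,0,0,0,1],[0,0,0,0,0,0,1],[0,0,0,0,0,0,1],[0,0,0,0,0,0,1],[0,0,0,0,0,0,1],[0,0,0,0,0,0,1],[0,0,0,0,0,0,1],[0,0,0,0,0,0,1]]' 40
```

```text
clock: 4.82
eef_pos: [472.2, -69.0, 24.8]
tcp_rot: [-3.14, 0.001, 0.585]
contact_force: [-0.4, -1.1, -0.0]
opening: 0.885
grasp_force: 0.0
clock: 5.48
eef_pos: [473.3, -69.2, 26.1]
tcp_rot: [3.141, -0.001, 0.583]
contact_force: [-1.1, -0.0, 6.9]
opening: 0.175
grasp_force: 39.3
```

```bash
python3 -m inch '[[0,0,0,0,0,-0.5,1],[0,0,0,0,0,-0.9,1],[0,0,0,0,0,-0.9,1],[0,0,0,0,0,-0.9,1],[0,0,0,0,0,-0.9,1],[0,0,0,0,0,0,1]]' 40
python3 go.py 605.4 226.1 110 8.1
```

```text
clock: 5.98
eef_pos: [475.1, -69.4, 131.6]
tcp_rot: [3.138, -0.005, 0.583]
contact_force: [1.8, -1.2, -1.1]
opening: 0.173
grasp_force: 39.7
t 5.9833 pos [475.1 -69.4 131.6] rpy [179.77  -0.26  33.41] F [ 1.8 -1.2 -1.1] open 0.1731095955687251
shift units [10.857 -6.998  0.885]
turn units [ 0.001  -0.0017  0.1406]
```

```bash
python3 -m inch '[[0,0,0,0.775,-0.5,0.05,1],[0,0,0,0.775,-0.5,0.05,1],[0,0,0,0.775,-0.5,0.05,1],[0,0,0,0.775,-0.5,0.05,1],[0,0,0,0.775,-0.5,0.05,1],[0,0,0,0.775,-0.5,0.05,1],[0,0,0,0.775,-0.5,0.05,1],[0,0,0,0.775,-0.5,0.05,1]]'
python3 -m inch '[[0,0,0,0.775,-0.5,0.05,1],[0,0,0,0.775,-0.5,0.05,1],[0,0,0,0.775,-0.5,0.05,1],[0,0,0,0.775,-0.5,0.05,1],[0,0,0,0.775,-0.5,0.05,1],[0,0,0,0.775,-0.5,0.05,1]]'
python3 -m inch '[[0,0,0.035,0,0,0,1],[0,0,0.035,0,0,0,1],[0,0,0.035,0,0,0,1],[0,0,0.035,0,0,0,1],[0,0,0,0,0,0,1],[0,0,0,0,0,0,1]]'
python3 go.py 605.4 226.1 35 8.1
python3 - <<'E'
from rig import r,grab_frame
import cv2,pickle
f=grab_frame("wrist"); pickle.dump(f,open("w2.pkl","wb")); cv2.imwrite("pics/w2.png",f["pixels"][:,:,::-1])
E
```

```text
clock: 6.65
eef_pos: [547.0, 100.8, 117.0]
tcp_rot: [-3.141, 0.001, 0.583]
contact_force: [-0.6, 0.7, -0.9]
opening: 0.172
grasp_force: 39.7
clock: 7.15
eef_pos: [602.7, 227.3, 109.3]
tcp_rot: [-3.141, 0.001, 0.583]
contact_force: [0.5, 0.6, -0.8]
opening: 0.179
grasp_force: 39.7
clock: 7.65
eef_pos: [602.5, 226.2, 109.6]
tcp_rot: [3.141, 0.001, 0.147]
contact_force: [-0.0, 0.2, -1.2]
opening: 0.176
grasp_force: 39.7
t 7.65 pos [602.5 226.2 109.6] rpy [1.7999e+02 5.0000e-02 8.4100e+00] F [-0.   0.2 -1.2] open 0.17551891523320004
shift units [0.118 0.021 2.983]
turn units [0.0001 0.0003 0.0017]
```

View pics/w2.png

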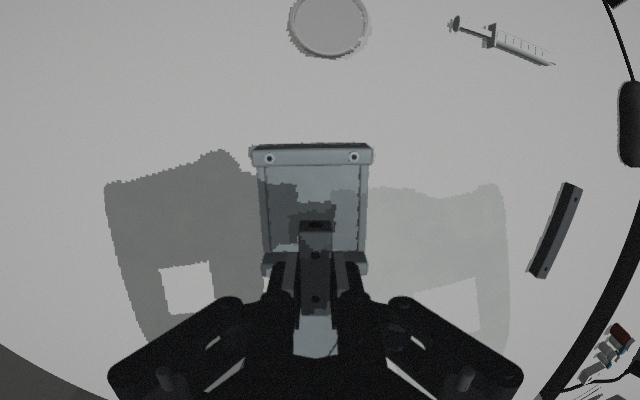

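The bar is held, and I read its top-face holes at (315,255) and (315,299). The tray wall holes are at (269,158) and (354,156). I'll check the bar's pitch from depth, and measure the tray.

```bash
python3 - <<'E'
import pickle,numpy as np
from h import *
f=pickle.load(open("w2.pkl","rb")); F=200/np.tan(np.radians(f["vertical_fov"]/2)); T=f["cam_to_world"]
for u,v in[(317,240),(317,226),(315,256),(315,265),(315,275),(315,285),(315,297)]:
    a,b=u-f["cx"],v-f["cy"]; q=np.hypot(a,b); t=q/F; Z=f["z_map"][v,u]
    print(u,v,Z,(T@[Z*np.tan(t)*a/q,Z*np.tan(t)*b/q,Z,1])[:3].round(1))
a,b=fe2w(f,269,158,28),fe2w(f,354,156,28);d=a-b
print(a,b,(a+b)/2-43*np.array([np.cos(.141),np.sin(.141),0]),np.degrees(np.arctan2(d[1],d[0]))-90)
E
```

```text
317 240 144.29306 [622.5 228.5  98.8]
317 226 146.87282 [627.7 229.2  94.3]
315 256 146.64175 [614.1 228.2  99.2]
315 265 149.69722 [608.5 227.4  97.9]
315 275 149.13118 [604.  226.7 100. ]
315 285 151.35669 [598.  225.8  99.8]
315 297 154.20636 [590.3 224.7  99.4]
[643.71214691 263.47248501  28.        ] [653.23586538 207.84174675  28.        ] [605.90073995 229.61418567  28.        ] 9.714591687056583
```

```bash
python3 -m inch '[[0,0,0,0.13,-0.04,0.6,1],[0,0,0,0,0,0.7,1],[0,0,0,0,0,0.7,1],[0,0,0,0,0,0.5,1],[0,0,0,0,0,0.35,1],[0,0,0,0,0,0.2,1],[0,0,0,0,0,0,1],[0,0,0,0,0,0,1]]'
```

```text
clock: 8.37
eef_pos: [606.3, 227.9, 34.0]
tcp_rot: [-3.142, -0.0, 0.144]
contact_force: [-0.0, 1.2, -1.1]
opening: 0.174
grasp_force: 39.7
```

```bash
python3 -m inch '[[0,0,0,0,0,0.04,1],[0,0,0,0,0,0.02,1],[0,0,0,0,0,0,1],[0,0,0,0,0,0,0.55],[0,0,0,0,0,0,0.55],[0,0,0,0,0,0,0.55],[0,0,0,0,0,0,0.55],[0,0,0,0,0,0,0.55]]'
python3 -m inch '[[0,0,0,0,0,-0.4,0.55],[0,0,0,0,0,-0.9,0.55],[0,0,0,0,0,-0.9,0.2],[0,0,0,0,0,-0.9,0],[0,0,0,0,0,-0.9,0],[0,0,0,0,0,-0.9,0]]'
python3 go.py 615.6 -17 150 -4.5
```

```text
clock: 9.03
eef_pos: [606.1, 227.8, 32.7]
tcp_rot: [-3.142, -0.0, 0.143]
contact_force: [0.6, -0.1, -0.1]
opening: 0.455
grasp_force: 0.0
clock: 9.53
eef_pos: [605.9, 227.8, 156.9]
tcp_rot: [-3.142, -0.0, 0.143]
contact_force: [0.7, -0.1, -0.9]
opening: 0.987
grasp_force: 0.0
t 9.5333 pos [605.9 227.8 156.9] rpy [-1.7999e+02 -2.0000e-02  8.2100e+00] F [ 0.7 -0.1 -0.9] open 0.9868572898650675
shift units [-1.014  9.747  0.276]
turn units [-0.     -0.0001  0.0706]
```

```bash
python3 -m inch '[[0,0,0,-0.09,0.89,0.02,0],[0,0,0,-0.09,0.89,0.02,0],[0,0,0,-0.09,0.89,0.02,0],[0,0,0,-0.09,0.89,0.02,0],[0,0,0,-0.09,0.89,0.02,0],[0,0,0,-0.09,0.89,0.02,0],[0,0,0,-0.09,0.89,0.02,0],[0,0,0,-0.09,0.89,0.02,0]]'
python3 -m inch '[[0,0,0,-0.09,0.89,0.02,0],[0,0,0,-0.09,0.89,0.02,0],[0,0,0,-0.09,0.85,0.02,0],[0,0,0.035,0,0,0,0],[0,0,0.035,0,0,0,0],[0,0,0,0,0,0,0],[0,0,0,0,0,0,0]]'
python3 go.py 615.6 -17 25 -4.5
python3 - <<'E'
from rig import r,grab_frame
import cv2,pickle
f=grab_frame("wrist"); pickle.dump(f,open("w3.pkl","wb")); cv2.imwrite("pics/w3.png",f["pixels"][:,:,::-1])
E
```

```text
clock: 10.2
eef_pos: [613.6, 48.0, 151.9]
tcp_rot: [3.142, -0.001, 0.143]
contact_force: [0.7, -0.1, -0.1]
opening: 1.003
grasp_force: 0.0
clock: 10.78
eef_pos: [616.4, -17.0, 150.1]
tcp_rot: [-3.142, -0.001, -0.073]
contact_force: [-0.4, 0.2, 0.7]
opening: 0.999
grasp_force: 0.0
t 10.7833 pos [616.4 -17.  150.1] rpy [-1.80e+02 -3.00e-02 -4.21e+00] F [-0.4  0.2  0.7] open 0.9987436823590292
shift units [-3.300e-02  1.000e-03  5.006e+00]
turn units [-0.     -0.0002  0.0016]
```

View pics/w3.png

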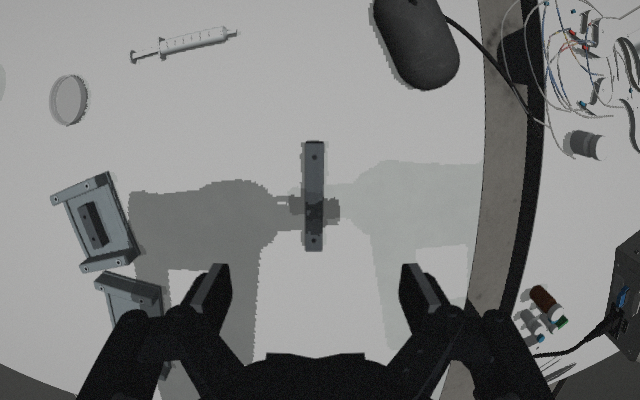

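The short bar sits straight in its tray at (95,225). The long bar is aligned with the gripper, with holes at (315,157) and (314,241), and is centred as the first bar was. I'll go down and grip it.

```bash
python3 -m inch '[[0,0,0,0,0.02,0.9,0],[0,0,0,0,0,0.9,0],[0,0,0,0,0,0.9,0],[0,0,0,0,0,0.9,0],[0,0,0,0,0,0.8,0],[0,0,0,0,0,0.55,0],[0,0,0,0,0,0,0],[0,0,0,0,0,0,1]]' 60
python3 -m inch '[[0,0,0,0,0,0,1],[0,0,0,0,0,0,1],[0,0,0,0,0,0,1],[0,0,0,0,0,0,1],[0,0,0,0,0,0,1],[0,0,0,0,0,0,1],[0,0,0,0,0,0,1],[0,0,0,0,0,0,1]]' 60
python3 -m inch '[[0,0,0,0,0,-0.5,1],[0,0,0,0,0,-0.9,1],[0,0,0,0,0,-0.9,1],[0,0,0,0,0,-0.9,1],[0,0,0,0,0,-0.9,1],[0,0,0,0,0,0,1]]'
python3 go.py 460.2 223.6 120 -14.4
```

```text
clock: 11.5
eef_pos: [616.0, -17.3, 25.6]
tcp_rot: [3.142, 0.001, -0.075]
contact_force: [0.3, 0.6, -0.1]
opening: 0.887
grasp_force: 0.0
clock: 12.17
eef_pos: [616.8, -17.5, 26.8]
tcp_rot: [-3.141, -0.001, -0.077]
contact_force: [-0.1, 1.1, 7.0]
opening: 0.167
grasp_force: 59.3
clock: 12.67
eef_pos: [618.7, -17.6, 133.5]
tcp_rot: [-3.141, -0.007, -0.077]
contact_force: [1.0, 0.6, -1.5]
opening: 0.168
grasp_force: 59.0
t 12.6667 pos [618.7 -17.6 133.5] rpy [-179.98   -0.39   -4.39] F [ 1.   0.6 -1.5] open 0.16770355397305356
shift units [-7.065 -9.133  0.493]
turn units [-0.0003 -0.0022  0.0556]
```

```bash
python3 -m inch '[[0,0,0,-0.543,-0.7,0.03,1],[0,0,0,-0.543,-0.7,0.03,1],[0,0,0,-0.543,-0.7,0.03,1],[0,0,0,-0.543,-0.7,0.03,1],[0,0,0,-0.543,-0.7,0.03,1],[0,0,0,-0.543,-0.7,0.03,1],[0,0,0,-0.543,-0.7,0.03,1],[0,0,0,-0.543,-0.7,0.03,1]]'
python3 -m inch '[[0,0,0,-0.543,-0.7,0.03,1],[0,0,0,-0.543,-0.7,0.03,1],[0,0,0,-0.543,-0.7,0.03,1],[0,0,0,-0.543,-0.7,0.03,1],[0,0,0,-0.53,-0.7,0.03,1],[0,0,0.028,0,0,0,1],[0,0,0.028,0,0,0,1],[0,0,0,0,0,0,1]]'
python3 -m inch '[[0,0,0,0,0,0,1],[0,0,0,0,0,0,1]]'
python3 go.py 460.2 223.6 34 -14.4
python3 - <<'E'
from rig import r,grab_frame
import cv2,pickle
f=grab_frame("wrist"); pickle.dump(f,open("w4.pkl","wb")); cv2.imwrite("pics/w4.png",f["pixels"][:,:,::-1])
E
```

```text
clock: 13.33
eef_pos: [517.5, 131.1, 122.0]
tcp_rot: [3.141, 0.001, -0.077]
contact_force: [-0.6, 0.1, -2.5]
opening: 0.165
grasp_force: 59.0
clock: 14.0
eef_pos: [457.4, 223.1, 118.3]
tcp_rot: [3.141, 0.0, -0.255]
contact_force: [0.0, -0.2, -1.7]
opening: 0.162
grasp_force: 59.1
clock: 14.17
eef_pos: [457.9, 222.6, 118.4]
tcp_rot: [3.141, 0.0, -0.25]
contact_force: [-0.1, 0.2, -2.6]
opening: 0.166
grasp_force: 59.1
t 14.1667 pos [457.9 222.6 118.4] rpy [ 1.7999e+02  2.0000e-02 -1.4330e+01] F [-0.1  0.2 -2.6] open 0.16598451346956453
shift units [ 0.08  -0.062  3.376]
turn units [0.0001 0.0001 0.0004]
```

View pics/w4.png

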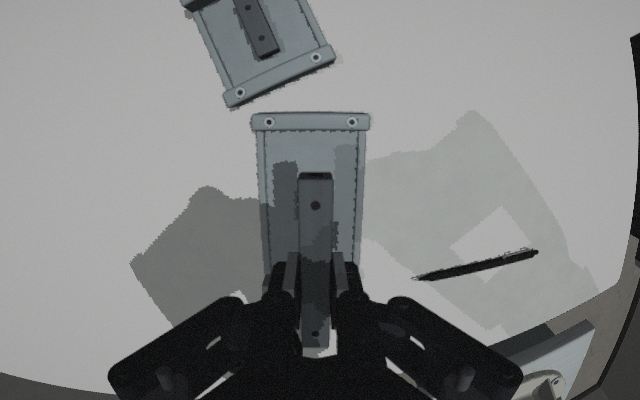

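The long bar is held in line with the slot, with holes at (315,205) and (315,334). The far-wall holes of the long tray are at (269,122) and (352,122).

```bash
python3 - <<'E'
import pickle,numpy as np
from h import *
f=pickle.load(open("w4.pkl","rb")); F=200/np.tan(np.radians(f["vertical_fov"]/2)); T=f["cam_to_world"]
for u,v in[(315,190),(315,215),(315,240),(315,325)]:
    a,b=u-f["cx"],v-f["cy"]; q=np.hypot(a,b); t=q/F; Z=f["z_map"][v,u]
    print((T@[Z*np.tan(t)*a/q,Z*np.tan(t)*b/q,Z,1])[:3].round(1))
print((fe2w(f,315,205,107.5)+fe2w(f,315,334,107.5))/2)
a,b=fe2w(f,269,122,28),fe2w(f,352,122,28);d=a-b;w=np.radians(-14.4)
print((a+b)/2-68*np.array([np.cos(w),np.sin(w),0]),np.degrees(np.arctan2(d[1],d[0]))-90)
E
```

```text
[500.9 211.5 107.6]
[489.6 214.4 107.8]
[477.5 217.4 108. ]
[425.6 230.7 106.2]
[457.03453758 222.67679288 107.5       ]
[460.28323614 225.09049242  28.        ] -14.475361011828
```

```bash
python3 -m inch '[[0,0,0,0.11,-0.1,0.7,1],[0,0,0,0,0,0.8,1],[0,0,0,0,0,0.8,1],[0,0,0,0,0,0.5,1],[0,0,0,0,0,0.35,1],[0,0,0,0,0,0.2,1],[0,0,0,0,0,0.04,1],[0,0,0,0,0,0,1]]'
python3 go.py 460.3 224.3 32.8 -14.4
```

```text
clock: 14.88
eef_pos: [461.5, 224.6, 33.9]
tcp_rot: [-3.142, -0.0, -0.252]
contact_force: [-0.4, -0.5, -1.4]
opening: 0.168
grasp_force: 59.0
t 14.8833 pos [461.5 224.6  33.9] rpy [-180.     -0.    -14.46] F [-0.4 -0.5 -1.4] open 0.16791654022276675
shift units [-0.045  0.023  0.045]
turn units [-0.     -0.     -0.0003]
```

```bash
python3 -m inch '[[0,0,0,0,0,0.03,1],[0,0,0,0,0,0.02,1],[0,0,0,0,0,0,1],[0,0,0,0,0,0,0.55],[0,0,0,0,0,0,0.55],[0,0,0,0,0,0,0.55],[0,0,0,0,0,0,0.55],[0,0,0,0,0,0,0.55]]'
python3 -m inch '[[0,0,0,0,0,-0.4,0.55],[0,0,0,0,0,-0.9,0.55],[0,0,0,0,0,-0.9,0.2],[0,0,0,0,0,-0.9,0],[0,0,0,0,0,-0.9,0],[0,0,0,0,0,-0.9,0],[0,0,0,-0.5,0,-0.8,0],[0,0,0,0,0,0,0]]'
python3 - <<'E'
from rig import r,grab_frame
import cv2,pickle
f=grab_frame("wrist"); pickle.dump(f,open("w5.pkl","wb")); cv2.imwrite("pics/w5.png",f["pixels"][:,:,::-1])
E
```

```text
clock: 15.55
eef_pos: [461.4, 224.7, 32.6]
tcp_rot: [-3.141, -0.0, -0.253]
contact_force: [-0.0, 0.4, -0.3]
opening: 0.45
grasp_force: 0.0
clock: 16.22
eef_pos: [449.7, 228.7, 179.2]
tcp_rot: [-3.138, -0.003, -0.253]
contact_force: [0.7, 0.3, 0.5]
opening: 1.001
grasp_force: 0.0
```

View pics/w5.png

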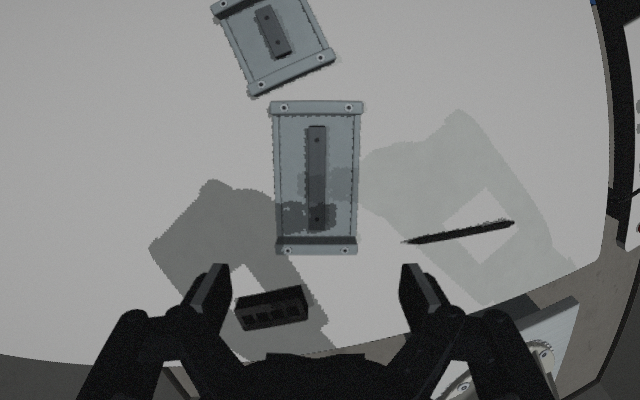

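Both bars lie flat and centred in their trays: the short bar at (272,31) and the long bar at (316,178). The gripper is clear of both.

```bash
python3 -c "
from rig import r
print(r.sign_off())"
```

```text
the job is handed in; nothing more can be done
None
```

I put the short bar in the short tray and the long bar in the long tray, each flat, in line with the slot and released; the job was handed in at about 16 s, and no verdict came back.

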